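# Find the marver's rocking corner and press its shim flat

## Robot

A 7-joint arm with a two-finger parallel gripper is mounted at the origin on the work surface. World frame = base frame: x ahead of the robot, y to its left, z up, the work surface at z = 0. Lengths are in m, angles in rad, forces in N, time in s.
With the tool pointing down it reaches from about 0.425 to 0.925 m from the base axis. Payload 6.8 kg.
Tool frame: the origin (TCP) lies at the very end of the fingers, on their centre line; the grasp point (between the pads) lies 19 mm behind it (r.grip_depth is the distance from the TCP to the grasp point, in m); z points along the fingers, y is the direction in which the jaws open and shut (so a half turn about z gives the same grasp; the last joint's range is limited). The gripper opens to 85 mm and grips with 20 to 120 N. Pads are 22 mm wide; open, the fingers measure 114 mm over their backs; the gripper's body (76 mm by 85 mm) begins 54 mm behind the grasp point. The pads swing forward as they close: fully open they stand 13 mm farther back than shut.
Start: joints at [1.232, 0.477, 0.022, 1.555, -0.011, 1.109, -0.083], TCP at [0.154, -0.657, 0.231] pointing down, gripper open.
Joint ranges: [-2.96, 2.96], [-0.34, 2.1], [-1.41, 1.46], [0.24, 2.44], [-1.37, 4.51], [0.17, 1.92], [-2.96, 2.96]. Speed limits (rad/s): [2.39, 2.39, 3.14, 3.14, 3.14, 3.14, 3.14].

## Interface

Orientations are given as a rotation vector (axis times angle).
In Python, from bench import r, grab_frame gives the robot as it stands. The module is installed in compiled form; this text tells all that it offers.
- The arm moves only by the tool play_rows, never from a script. Its argument "increments" is a list of rows, each a list of 7 numbers: the shift along the tool's x, y, z in mm, then the turn, a rotation vector about the tool's x, y, z in rad, then the closure in counts, from 0 (fully open) to 255 (shut). In form: [[tx, ty, tz, rx, ry, rz, claw], ...]. A call has 1 to 5 rows; each row shifts and turns the pose as measured when the row begins, along the tool's axes as they then stand; what a row does not reach is not made up. A row lasts 1/10 s, in which the tool goes at most 50 mm and 8.59 degrees, less where a joint would pass 70% of its speed; a pose out of reach is approached as far as the arm can. A call is refused whole if a number of a shift passes 50 or a number of a turn 0.15, either way. A call with a gripper value outside its range is refused whole. The fingers move at their own pace and stop on an object; "force" is the grip in N (left out, the last holds). Time passes only in rows, so rows that do not move let the fingers close. It gives the time, the measured TCP pose, the force and the opening at its end, in the units of the state.
- r.get_obs(): the state, without advancing time (a new reading comes with each control period).
- grab_frame(name): name is "scene" or "top" or "wrist"; returns a dict with "color" (400x640x3 uint8, blue, green, red), "depth" (400x640 float32, m along the optical axis (not along the pixel's ray), 0 where there is no reading), "K" (3x3 intrinsics, pixels), "T" (4x4, takes a point from camera to world coordinates). Camera axes: x right, y up, looking along -z (the intrinsics and any distortion apply to the point x, -y, -z); pixel columns grow to the right and rows downward; lengths in m; the calibration is good to about 2 mm. The wrist camera is an equidistant fisheye: a pixel r from the principal point sees the ray r / f radians off the axis. A picture is of the moment at which its call begins.
- r.hand_in(): hands the job in, once; it reports no verdict.
The state is a dict: "clock": time; "joints": joint angles; "qvel": joint speeds; "tau": joint torques, N m; "tcp_pos": TCP position; "orientation": TCP orientation; "contact_force": force on the tool from outside, world axes, zero at the start; "moment": the same for the moment, N m; "grip_width": finger opening in m.
Only numpy, scipy, OpenCV 4.12 (cv2) and the standard library are available. Lean on these libraries where they do the work, as an engineer would, in place of code of your own. Each camera call takes 0.05 s, during which the arm holds its last target.

## Task

The graphite marver plate on the glassblowing bench rocks at one of its four corners. With the fingertips, press gently on the plate's corners (white dots) one after another until you find the one that gives, then press that corner's yellow shim tab down flat, level with the plate. Leave the other three tabs standing, do not lift or shove the plate, and leave the puck, jars and tools around it where they are.

Things in the scene. Friction and masses are not known exactly. Their poses are not given: they have to be found in the camera images.
- plate: dark graphite marver plate, 232 (its x) x 250 (its y) x 10 mm, about 1 kg, loose on four feet. Origin: centre of its underside, 24 mm above the bench (top face at 34 mm); z up. In each corner region is a window 30 (x) x 44 (y) mm in which that corner's yellow shim tab stands. Three feet are solid, the fourth, hidden beneath, is sprung; all corners look alike.
- corner_a (a point): white dot on the plate's top face, the place to press that corner, at 102, 96 mm in the plate's x, y; moves with the plate. A solid corner does not give; the rocking one gives from about 3 to 5 N on, sinks 5 mm to a stop by 5 to 8 N, and springs back
- corner_b (a point): white dot on the plate's top face, the place to press that corner, at 102, -96 mm in the plate's x, y; moves with the plate. A solid corner does not give; the rocking one gives from about 3 to 5 N on, sinks 5 mm to a stop by 5 to 8 N, and springs back
- corner_c (a point): white dot on the plate's top face, the place to press that corner, at -102, -96 mm in the plate's x, y; moves with the plate. A solid corner does not give; the rocking one gives from about 3 to 5 N on, sinks 5 mm to a stop by 5 to 8 N, and springs back
- corner_d (a point): white dot on the plate's top face, the place to press that corner, at -102, 96 mm in the plate's x, y; moves with the plate. A solid corner does not give; the rocking one gives from about 3 to 5 N on, sinks 5 mm to a stop by 5 to 8 N, and springs back
- tab_a (a point): where to press corner a's yellow shim tab: point in that window level with the plate's top face, at 68, 88 mm in the plate's x, y. Tab 22 (x) x 32 (y) mm, hinged at its -y end (plate axes); standing, its free +y end is 11 to 14 mm above the plate's top; flat, it stops about 1 mm above the plate's top. Yields at 5 to 10 N, stays where left
- tab_b (a point): where to press corner b's yellow shim tab: point in that window level with the plate's top face, at 68, -72 mm in the plate's x, y. Tab 22 (x) x 32 (y) mm, hinged at its -y end (plate axes); standing, its free +y end is 11 to 14 mm above the plate's top; flat, it stops about 1 mm above the plate's top. Yields at 5 to 10 N, stays where left
- tab_c (a point): where to press corner c's yellow shim tab: point in that window level with the plate's top face, at -68, -72 mm in the plate's x, y. Tab 22 (x) x 32 (y) mm, hinged at its -y end (plate axes); standing, its free +y end is 11 to 14 mm above the plate's top; flat, it stops about 1 mm above the plate's top. Yields at 5 to 10 N, stays where left
- tab_d (a point): where to press corner d's yellow shim tab: point in that window level with the plate's top face, at -68, 88 mm in the plate's x, y. Tab 22 (x) x 32 (y) mm, hinged at its -y end (plate axes); standing, its free +y end is 11 to 14 mm above the plate's top; flat, it stops about 1 mm above the plate's top. Yields at 5 to 10 N, stays where left
- rock (a joint): how far the sprung foot under the rocking corner is pressed down, m: 0 at rest, 0.005 at its stop. Which corner it is under is not given
- shim_rock (a joint): shim tab of the rocking corner, rad: 0 to 0.06 standing, 0.36 flat. Which corner is not given. Once flat, its inner end lies under the plate and takes up the gap: the corner then gives under 2 mm at 6 N
- shim_sound1 (a joint): shim tab of one of the three solid corners, rad: 0 to 0.06 standing (to stay so), 0.36 flat. Which corner is not given
- shim_sound2 (a joint): shim tab of one of the three solid corners, rad: 0 to 0.06 standing (to stay so), 0.36 flat. Which corner is not given
- shim_sound3 (a joint): shim tab of one of the three solid corners, rad: 0 to 0.06 standing (to stay so), 0.36 flat. Which corner is not given
- puck: brass stamp puck, 44 mm across, 34 mm high, standing near the middle of the plate, loose, to be left alone; origin at the centre of its underside
- jar_red: closed jar of red frit, 77 mm across, 112 mm high, loose, to be left alone; origin at the centre of its underside
- jar_yellow: closed jar of orange frit, same size, loose, to be left alone; origin at the centre of its underside
- jar_green: closed jar of green frit, same size, loose, to be left alone; origin at the centre of its underside
- jacks: steel glassblower's jacks lying flat, 220 mm long, about 10 mm high, loose, to be left alone; origin at the centre of its underside
- block: wooden block 60 x 60 x 45 mm, loose, to be left alone; origin at the centre of its underside
Mind the look-alikes: they are no part of the job. Leave any blue or turquoise look-alike of the part that bears shim_sound2 alone.

How it is judged:
On the way, in this order (a step that is already met when the one before it is completed fails the run):
1. the rocking corner is found: pressed by the fingers on the plate until it gives 3 mm or more (value of joint rock above 0.003 m and contact force between the fingers and plate above 1 N and value of joint shim_rock below 0.13 rad), for 0.1 s.
2. that corner's shim tab is pressed flat (value of joint shim_rock above 0.3 rad), for 0.2 s.
At the end, for the whole second after the job is handed in: Rocking corner's tab flat (over 0.30 of 0.36 rad), the other three standing (under 0.13 rad), sprung foot up (within 1.5 mm), plate at rest, level within 0.015 rad and within 15 mm of its start; puck, jars, jacks and block within 25 mm of theirs (value of joint shim_rock above 0.3 rad and value of joint each of shim_sound1, shim_sound2, shim_sound3 below 0.13 rad and value of joint rock below 0.0015 m and angle between plate's own z axis and vertical below 0.015 rad and distance of plate from where it was at the start of the episode below 0.015 m and linear speed of plate below 0.01 m/s and distance of each of puck, jar_red, jar_yellow, jar_green, jacks, block from where it was at the start of the episode below 0.025 m); the robot touches nothing.
It fails at once if a solid corner's shim tab is pressed down (value of joint any of shim_sound1, shim_sound2, shim_sound3 above 0.15 rad).
It fails at once if the plate is lifted (10 mm), tipped up (0.12 rad) or shoved out of place (20 mm) (height (world z) of plate above 0.034 m or angle between plate's own z axis and vertical above 0.12 rad or distance of plate from where it was at the start of the episode above 0.02 m).
It fails at once if the plate is pressed with more than 70 N (contact force between the fingers and plate above 70 N).
It fails at once if a bystander is pushed or lifted more than 30 mm (distance of any of puck, jar_red, jar_yellow, jar_green, jacks, block from where it was at the start of the episode above 0.03 m).
It also fails if it takes over 56 s, if anything falls off the work surface, if the arm or the gripper's body presses on something with over 40 N, if the wrist force passes 120 N, or if a joint passes its speed limit or range.

## Working session

There is one attempt and no reset: what is moved stays moved. The work goes in short steps, Python scripts to look and compute and a tool call to move; the robot and the scene stay as the last step left them, time stands still between calls to the robot, and variables do not carry over. Pictures are saved under pics/ and viewed, and the job is handed in when it is done.

Besides the shell and the picture viewer there is one more tool, called after "Request:" as name(argument=value, ...) on one line, values as JSON. play_rows: Moves the arm, as the interface text tells. Its arguments: {"type":"object","properties":{"increments":{"type":"array","items":{"type":"array","items":{"type":"number"}}},"force":{"type":"number"}},"required":["increments"]}

```bash
mkdir -p pics
python3 - <<'E'
from bench import r, grab_frame
import cv2,numpy as np
o=r.get_obs()
for k,v in o.items(): print(k,np.round(v,4))
for n in ["scene","top","wrist"]:
    f=grab_frame(n); cv2.imwrite(f"pics/{n}0.png",f["color"]); print(n,f["K"].tolist(),np.round(f["T"],4).tolist())
    np.savez(f"{n}0.npz",**f)
E
```

```text
clock 0.0
joints [ 1.2319  0.4778  0.0224  1.5564 -0.0115  1.1093 -0.0831]
qvel [ 0.0016  0.0004  0.0017  0.0004 -0.0003 -0.0002  0.0025]
tau [-1.00000e-04 -5.96443e+01  1.60790e+00 -2.81198e+01  1.25000e-02
  9.30000e-03  0.00000e+00]
tcp_pos [ 0.1543 -0.6565  0.2303]
orientation [-3.1189e+00 -3.6160e-01  6.0000e-04]
contact_force [ 0.2025 -0.5512  0.1424]
moment [ 0.0271 -0.0258 -0.0251]
grip_width 0.0854
scene [[383.3860487772101, 0.0, 314.7286079521405], [0.0, 383.3860487772101, 195.46722021153698], [0.0, 0.0, 1.0]] [[0.7088, -0.4378, 0.5531, 1.1183], [0.7052, 0.4208, -0.5707, -0.5912], [0.0171, 0.7945, 0.607, 0.6838], [0.0, 0.0, 0.0, 1.0]]
top [[469.91383404681494, 0.0, 312.4762887197716], [0.0, 469.91383404681494, 202.57080125451267], [0.0, 0.0, 1.0]] [[0.0212, 0.993, -0.1163, 0.4585], [-0.9998, 0.0216, 0.0025, -0.016], [0.005, 0.1162, 0.9932, 1.1764], [0.0, 0.0, 0.0, 1.0]]
wrist [[309.70691628693146, 0.0, 323.2720115992976], [0.0, 309.70691628693146, 206.76816531930663], [0.0, 0.0, 1.0]] [[0.2285, 0.9353, 0.2701, 0.2234], [-0.9735, 0.2201, 0.0615, -0.641], [-0.0019, -0.277, 0.9609, 0.3734], [0.0, 0.0, 0.0, 1.0]]
```

View pics/top0.png

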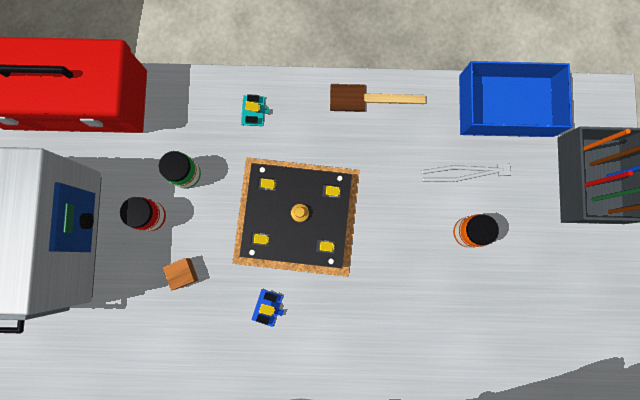

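View pics/scene0.png

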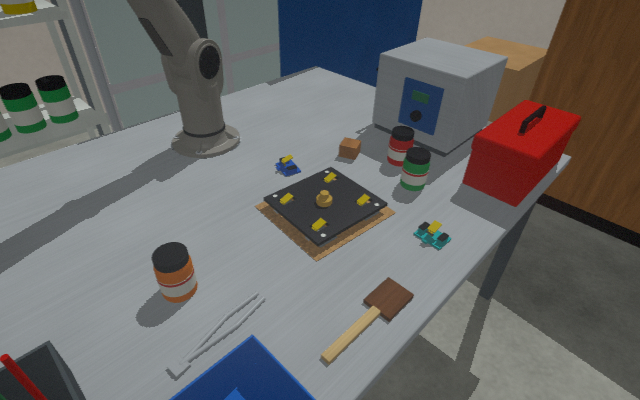

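```bash
cat > h.py <<'E'
import numpy as np,cv2
def ray(f,u,v):
    K=f["K"];d=np.array([(u-K[0,2])/K[0,0],-(v-K[1,2])/K[1,1],-1.]);T=f["T"];return T[:3,3],T[:3,:3]@d
def onz(f,u,v,z):
    o,d=ray(f,u,v);return o+d*(z-o[2])/d[2]
def pix(f,p):
    T=f["T"];c=T[:3,:3].T@(np.array(p)-T[:3,3]);K=f["K"]
    return K[0,2]+K[0,0]*c[0]/-c[2],K[1,2]-K[1,1]*c[1]/-c[2]
def cents(m,lo,hi):
    n,l,s,c=cv2.connectedComponentsWithStats(m.astype(np.uint8));return [(c[i],s[i,4],s[i,:4]) for i in range(1,n) if lo<=s[i,4]<=hi]
E
python3 - <<'E'
from h import *
f=dict(np.load("top0.npz"));im=f["color"].astype(int)
sub=np.zeros(im.shape[:2],bool);sub[160:272,238:355]=1
w=(im.min(2)>150)&sub
P=[]
for c,a,b in cents(w,5,80): p=onz(f,*c,.034);print("dot",c.round(1),a,p.round(4));
hsv=cv2.cvtColor(f["color"],cv2.COLOR_BGR2HSV).astype(int)
y=(abs(hsv[...,0]-26)<6)&(hsv[...,1]>150)&(hsv[...,2]>120)&sub
for c,a,b in cents(y,20,400):
    p=onz(f,*c,.037);print("tab",c.round(1),a,b,p.round(4))
    x0,y0,ww,hh=b
    for v in range(y0-1,y0+hh+1,2):
        print([int(round(1000*( (lambda od:(od[0]+od[1]*f["depth"][v,u])[2])(ray(f,u,v))))) for u in range(x0-3,x0+ww+3)])
cv2.imwrite("pics/crop.png",cv2.resize(f["color"][140:340,220:370],None,fx=4,fy=3.0*1,interpolation=cv2.INTER_CUBIC))
E
```

```text
dot [261.9 169.2] 21 [0.6725 0.1078 0.034 ]
dot [339.2 178. ] 21 [ 0.6548 -0.0833  0.034 ]
dot [251.5 252. ] 24 [0.4689 0.126  0.034 ]
dot [330.6 261. ] 23 [ 0.4514 -0.0656  0.034 ]
tab [267.4 183.3] 125 [260 178  16  11] [0.637  0.0928 0.037 ]
[37, 31, 24, 31, 29, 28, 39, 32, 34, 33, 37, 32, 32, 32, 35, 38, 33, 35, 30, 34, 37, 35]
[31, 36, 9, 9, 46, 46, 49, 43, 43, 41, 43, 38, 5, 3, 9, 10, 9, 7, 24, 29, 33, 32]
[35, 33, 8, 6, 46, 43, 46, 46, 44, 40, 41, 41, 40, 40, 37, 40, 39, 30, 27, 34, 36, 33]
[32, 28, 8, 8, 47, 44, 44, 47, 42, 42, 46, 44, 38, 38, 41, 37, 32, 35, 34, 33, 32, 33]
[35, 7, 9, 5, 46, 47, 44, 44, 41, 42, 41, 39, 39, 40, 36, 36, 34, 37, 30, 33, 31, 33]
[29, 7, 10, 9, 7, 45, 40, 47, 44, 44, 44, 38, 40, 35, 35, 34, 36, 34, 28, 38, 36, 32]
[34, 36, 34, 38, 32, 9, 8, 8, 8, 9, 11, 9, 12, 10, 9, 10, 10, 1176, 9, 35, 33, 35]
tab [332.3 190.5] 122 [326 186  14  10] [ 0.6228 -0.0667  0.037 ]
[8, 8, 13, 10, 6, 9, 13, 22, 29, 29, 33, 36, 33, 36, 33, 33, 35, 36, 35, 31]
[6, 14, 6, 44, 47, 46, 43, 41, 44, 42, 38, 39, 41, 38, 41, 34, 6, 6, 31, 37]
[7, 8, 10, 47, 46, 41, 44, 48, 43, 
[... 1357 characters left out ...]
2, 35, 37, 35]
[30, 8, 10, 12, 8, 10, 8, 14, 10, 43, 39, 40, 40, 40, 40, 32, 36, 28, 28, 33, 31, 32]
tab [326.3 246.1] 125 [320 241  14  11] [ 0.4869 -0.0545  0.037 ]
[6, 5, 7, 6, 7, 9, 5, 11, 7, 9, 24, 33, 33, 33, 35, 31, 36, 34, 32, 37]
[7, 1, 8, 43, 45, 45, 44, 42, 44, 41, 40, 38, 37, 37, 33, 6, 8, 8, 32, 32]
[7, 6, 7, 44, 47, 47, 41, 42, 42, 39, 38, 37, 41, 40, 37, 34, 32, 31, 31, 36]
[6, 10, 6, 46, 48, 42, 45, 44, 43, 41, 42, 39, 38, 39, 34, 35, 34, 30, 36, 36]
[9, 7, 12, 47, 46, 46, 45, 41, 43, 39, 43, 42, 38, 36, 36, 34, 33, 14, 34, 34]
[11, 5, 6, 9, 47, 40, 41, 44, 44, 40, 38, 43, 43, 40, 36, 30, 32, 27, 30, 35]
[32, 37, 37, 35, 28, 35, 36, 5, 11, 8, 14, 7, 8, 3, 7, 6, 9, 31, 34, 32]
```

View pics/crop.png

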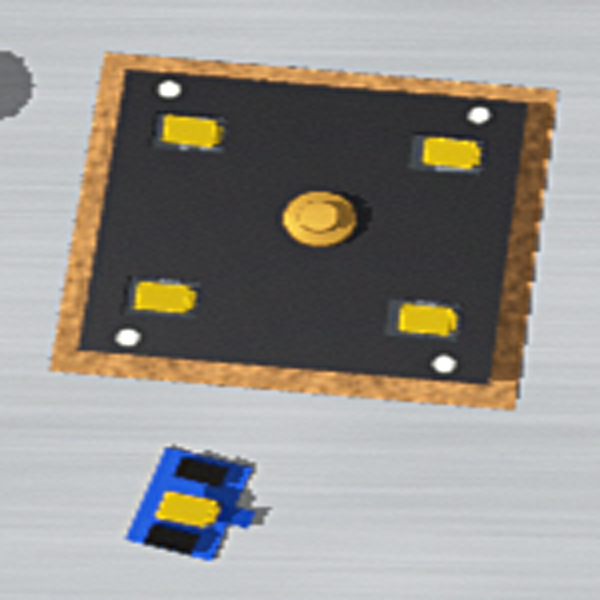

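View pics/wrist0.png

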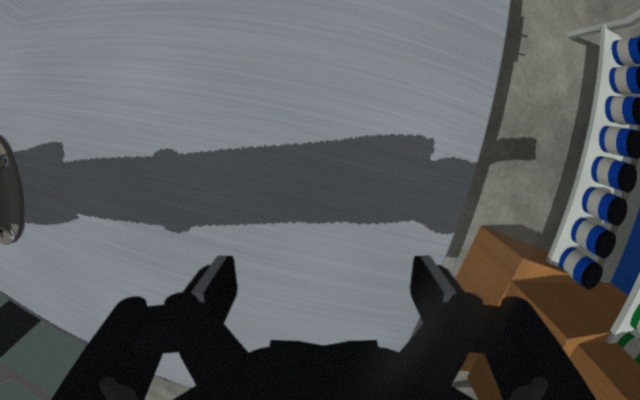

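```bash
cat >> h.py <<'E'
from scipy.spatial.transform import Rotation as Rn
C=np.array([.5619,.0212]);YAW=np.arctan2(-.0182,.2036)
def world(px,py):
    c,s=np.cos(YAW),np.sin(YAW);return C+np.array([c*px-s*py,s*px+c*py])/1000
def err(r,px,py,z):
    o=r.get_obs();R=Rn.from_rotvec(o["orientation"]);w=world(px,py)
    t=np.array([w[0],w[1],z]);d=R.inv().apply(t-np.array(o["tcp_pos"]))*1000
    G=Rn.from_matrix(np.array([[np.cos(YAW),np.sin(YAW),0],[np.sin(YAW),-np.cos(YAW),0],[0,0,-1]]))
    print("t",np.round(o["clock"],2),"tcp",np.round(o["tcp_pos"],4),"F",np.round(o["contact_force"],1),"shift mm",d.round(1),"turn",(R.inv()*G).as_rotvec().round(3),"w",round(float(o["grip_width"]),4))
E
python3 -c "
from h import *
from bench import r
for p in [(102,96),(102,-96),(-102,-96),(-102,96)]: print(world(*p).round(4))
err(r,104,-100,.2)"
```

```text
[0.672  0.1077]
[ 0.6549 -0.0835]
[ 0.4518 -0.0653]
[0.4689 0.1259]
t 0.15 tcp [ 0.1543 -0.6567  0.2305] F [-0.4  0.5  0.7] shift mm [ 619.1 -439.    31.1] turn [-0.001  0.     0.32 ] w 0.0856
```

Request:
play_rows(increments=[[30, -22, 0, 0, 0, 0.1, 255], [34, -26, 0, 0, 0, 0.1, 255], [34, -28, 0, 0, 0, 0.1, 255], [34, -30, 0, 0, 0, 0, 255]])

```text
clock: 0.55
tcp_pos: [0.2726, -0.5437, 0.2283]
orientation: [-3.137, 0.153, 0.009]
contact_force: [0.6, -0.2, -0.7]
grip_width: 0.0282
```

```bash
python3 -c "
from h import *
from bench import r
err(r,104,-100,.2);print(r.get_obs()['joints'])"
```

```text
t 0.55 tcp [ 0.2726 -0.5437  0.2283] F [ 0.6 -0.2 -0.7] shift mm [ 338.1 -491.1   26.4] turn [-0.     0.006 -0.008] w 0.0282
[ 0.96766891  0.37162808  0.04341626  1.72524903 -0.01307451  1.04892281
 -0.65337722]
```

Request:
play_rows(increments=[[26, -37, 0, 0, 0, 0, 255], [26, -37, 0, 0, 0, 0, 255], [26, -37, 0, 0, 0, 0, 255], [26, -37, 0, 0, 0, 0, 255], [26, -37, 0, 0, 0, 0, 255]])

```text
clock: 1.05
tcp_pos: [0.4253, -0.3646, 0.2267]
orientation: [-3.137, 0.154, 0.01]
contact_force: [0.0, -0.4, 0.5]
grip_width: -0.0001
```

Request:
play_rows(increments=[[26, -37, 0, 0, 0, 0, 255], [26, -37, 0, 0, 0, 0, 255], [26, -37, 0, 0, 0, 0, 255], [26, -37, 0, 0, 0, 0, 255], [26, -37, 0, 0, 0, 0, 255]])

```text
clock: 1.55
tcp_pos: [0.5769, -0.1851, 0.2255]
orientation: [-3.137, 0.155, 0.011]
contact_force: [0.4, -0.8, -0.7]
grip_width: -0.0
```

```bash
python3 -c "
from h import *
from bench import r
err(r,104,-100,.06);print(r.get_obs()['joints'])"
```

```text
t 1.55 tcp [ 0.5769 -0.1851  0.2255] F [ 0.4 -0.8 -0.7] shift mm [  70.9 -104.8  165. ] turn [-0.     0.007 -0.009] w -0.0
[ 0.32157107  0.37888015 -0.14832713  1.72008131  0.06343018  1.05456044
 -1.51756446]
```

Request:
play_rows(increments=[[24, -35, 25, 0, 0, -0.008, 255], [24, -35, 30, 0, 0.006, 0, 255], [23, -35, 35, 0, 0, 0, 255], [0, 0, 40, 0, 0, 0, 255], [0, 0, 35, 0, 0, 0, 255]])

```text
clock: 2.05
tcp_pos: [0.6638, -0.0797, 0.0672]
orientation: [-3.135, 0.125, -0.023]
contact_force: [-0.4, -1.0, -0.7]
grip_width: 0.0002
```

```bash
python3 -c "
from h import *
from bench import r,grab_frame
err(r,104,-100,.034);
for n in ['top','scene','wrist']:
  f=grab_frame(n);cv2.imwrite(f'pics/{n}1.png',f['color'])
  o=r.get_obs()
  if n!='wrist': print(n,pix(f,o['tcp_pos']),pix(f,[*world(102,-96),.034]))
"
```

```text
t 2.05 tcp [ 0.6638 -0.0797  0.0672] F [-0.4 -1.  -0.7] shift mm [-7.   8.7 33. ] turn [-0.005 -0.014  0.01 ] w 0.0002
top (np.float64(337.761627641273), np.float64(173.78062437046964)) (np.float64(339.2726152675727), np.float64(177.88685530197804))
scene (np.float64(325.4007196688442), np.float64(227.2953455169653)) (np.float64(322.2537221256304), np.float64(236.1671055159298))
```

View pics/scene1.png

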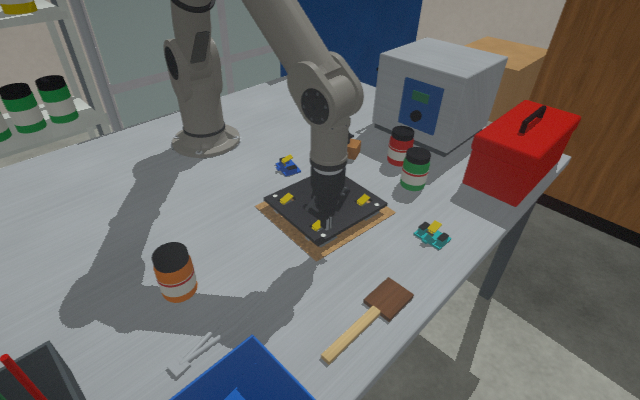

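View pics/wrist1.png

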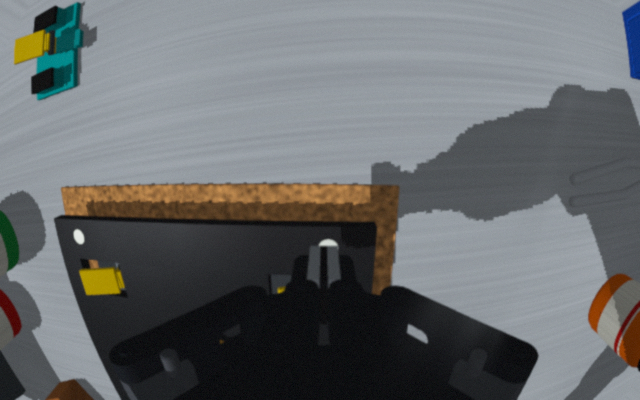

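Request:
play_rows(increments=[[-7, 8, 10, -0.005, -0.012, 0.01, 255], [0, 0, 10, 0, 0, 0, 255], [0, 0, 0, 0, 0, 0, 255]])

```text
clock: 2.5
tcp_pos: [0.6564, -0.0909, 0.0509]
orientation: [3.136, -0.148, 0.006]
contact_force: [-0.4, 0.7, -0.2]
grip_width: 0.0001
```

```bash
python3 -c "
from h import *
from bench import r,grab_frame
err(r,104,-100,.034);
"
```

```text
t 2.5 tcp [ 0.6564 -0.0909  0.0509] F [-0.4  0.7 -0.2] shift mm [-0.2 -3.3 16.9] turn [ 0.002 -0.004 -0.005] w 0.0001
```

Request:
play_rows(increments=[[0, -3, 7, 0, 0, 0, 255], [0, 0, 5, 0, 0, 0, 255], [0, 0, 2, 0, 0, 0, 255]])

```text
clock: 2.8
tcp_pos: [0.6584, -0.089, 0.0387]
orientation: [3.136, -0.151, 0.013]
contact_force: [-0.0, -0.4, -0.9]
grip_width: -0.0005
```

Request:
play_rows(increments=[[0, 0, 1.5, 0, 0, 0, 255], [0, 0, 1.5, 0, 0, 0, 255]])

```text
clock: 3.0
tcp_pos: [0.6587, -0.0887, 0.0356]
orientation: [3.136, -0.15, 0.013]
contact_force: [0.1, 0.6, -0.5]
grip_width: -0.0004
```

Request:
play_rows(increments=[[0, 0, 1.5, 0, 0, 0, 255]])

```text
clock: 3.1
tcp_pos: [0.6588, -0.0887, 0.0341]
orientation: [3.136, -0.15, 0.014]
contact_force: [-1.9, -0.8, 10.8]
grip_width: 0.0
```

Request:
play_rows(increments=[[0, 0, 1, 0, 0, 0, 255], [0, 0, 1, 0, 0, 0, 255]])

```text
clock: 3.3
tcp_pos: [0.6588, -0.0887, 0.0342]
orientation: [3.136, -0.15, 0.013]
contact_force: [-4.1, -0.1, 9.1]
grip_width: -0.0001
```

Request:
play_rows(increments=[[0, 0, -25, 0, 0, 0, 255], [0, 0, -10, 0, 0, 0, 255], [0, -45, 0, 0, 0, 0, 255], [0, -45, 0, 0, 0, 0, 255], [0, -45, 0, 0, 0, 0, 255]])

```text
clock: 3.8
tcp_pos: [0.6727, 0.0364, 0.0698]
orientation: [3.127, -0.176, 0.015]
contact_force: [1.4, -0.3, -0.6]
grip_width: 0.0
```

```bash
python3 -c "
from h import *
from bench import r,grab_frame
err(r,105,102,.045);
"
```

```text
t 3.8 tcp [0.6727 0.0364 0.0698] F [ 1.4 -0.3 -0.6] shift mm [ -6.1 -77.1  24.1] turn [ 0.009 -0.01  -0.023] w 0.0
```

Request:
play_rows(increments=[[-3, -38, 0, 0.004, -0.005, -0.012, 255], [-3, -38, 0, 0.004, -0.005, -0.01, 255], [0, 0, 5, 0, 0, 0, 255], [0, 0, 0, 0, 0, 0, 255]])

```text
clock: 4.2
tcp_pos: [0.674, 0.1271, 0.0637]
orientation: [-3.134, 0.122, -0.001]
contact_force: [-0.7, -1.4, 0.3]
grip_width: 0.0
```

```bash
python3 -c "
from h import *
from bench import r,grab_frame
err(r,105,102,.034);
"
```

```text
t 4.2 tcp [0.674  0.1271 0.0637] F [-0.7 -1.4  0.3] shift mm [ 2.6 13.6 29.6] turn [-0.006 -0.     0.011] w 0.0
```

Request:
play_rows(increments=[[2, 11, 8, -0.005, 0, 0.01, 255], [0, 0, 8, 0, 0, 0, 255], [0, 0, 6, 0, 0, 0, 255], [0, 0, 2, 0, 0, 0, 255]])

```text
clock: 4.6
tcp_pos: [0.6754, 0.11, 0.0372]
orientation: [3.136, -0.148, 0.0]
contact_force: [-0.2, -0.2, 0.3]
grip_width: -0.0001
```

```bash
python3 -c "
from h import *
from bench import r,grab_frame
err(r,105,102,.034);
"
```

```text
t 4.6 tcp [0.6754 0.11   0.0372] F [-0.2 -0.2  0.3] shift mm [-0.2 -3.5  3.2] turn [ 0.002 -0.    -0.005] w -0.0001
```

Request:
play_rows(increments=[[0, 0, 1.5, 0, 0, 0, 255], [0, 0, 1, 0, 0, 0, 255]])

```text
clock: 4.8
tcp_pos: [0.6753, 0.1085, 0.034]
orientation: [3.135, -0.151, -0.001]
contact_force: [-0.8, 0.8, 4.1]
grip_width: 0.0002
```

Request:
play_rows(increments=[[0, 0, 1, 0, 0, 0, 255], [0, 0, 1, 0, 0, 0, 255]])

```text
clock: 5.0
tcp_pos: [0.6754, 0.1085, 0.0329]
orientation: [3.135, -0.151, -0.001]
contact_force: [-1.3, -0.6, 4.3]
grip_width: -0.0003
```

Request:
play_rows(increments=[[0, 0, 1, 0, 0, 0, 255], [0, 0, 1, 0, 0, 0, 255]])

```text
clock: 5.2
tcp_pos: [0.6755, 0.1085, 0.0317]
orientation: [3.135, -0.151, -0.0]
contact_force: [-1.8, -0.4, 4.9]
grip_width: 0.0001
```

Corner a gives (sinks about 2.3 mm at 5 N). I keep pressing past 3 mm.

Request:
play_rows(increments=[[0, 0, 1.5, 0, 0, 0, 255], [0, 0, 1.5, 0, 0, 0, 255], [0, 0, 1.5, 0, 0, 0, 255]])

```text
clock: 5.5
tcp_pos: [0.6757, 0.1086, 0.0287]
orientation: [3.135, -0.151, 0.001]
contact_force: [-5.5, -0.7, 13.7]
grip_width: 0.0001
```

Request:
play_rows(increments=[[0, 0, 1.2, 0, 0, 0, 255], [0, 0, 1.2, 0, 0, 0, 255], [0, 0, 1, 0, 0, 0, 255]])

```text
clock: 5.8
tcp_pos: [0.6757, 0.1086, 0.0289]
orientation: [3.134, -0.151, 0.001]
contact_force: [-4.7, -0.9, 10.1]
grip_width: -0.0
```

Request:
play_rows(increments=[[0, 0, -15, 0, 0, 0, 255], [0, 0, -15, 0, 0, 0, 255], [0, 0, 0, 0, 0, 0, 255], [-17, 6, 0, 0, 0, 0, 255], [-16, 6, 0, 0, 0, 0, 255]])

```text
clock: 6.3
tcp_pos: [0.6448, 0.1014, 0.0622]
orientation: [3.137, -0.15, 0.012]
contact_force: [0.2, 0.0, 0.6]
grip_width: -0.0004
```

Request:
play_rows(increments=[[0, 0, 0, 0, 0, 0, 255]])

```text
clock: 6.4
tcp_pos: [0.6432, 0.1008, 0.062]
orientation: [3.136, -0.15, 0.01]
contact_force: [0.2, -0.2, -0.6]
grip_width: -0.0004
```

```bash
python3 -c "
from h import *
from bench import r,grab_frame
err(r,68,87,.035);
f=grab_frame('scene');cv2.imwrite('pics/scene2.png',f['color'][130:280,220:440].repeat(3,0).repeat(3,1))
f=grab_frame('wrist');cv2.imwrite('pics/wrist2.png',f['color'])
"
```

```text
t 6.4 tcp [0.6432 0.1008 0.062 ] F [ 0.2 -0.2 -0.6] shift mm [-6.  -0.5 27. ] turn [ 0.002 -0.006 -0.007] w -0.0004
```

View pics/wrist2.png

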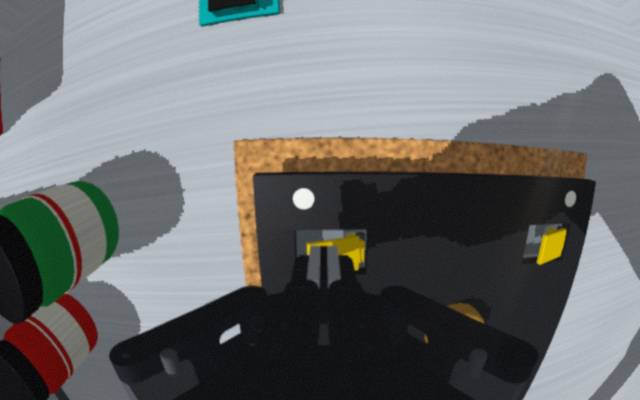

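View pics/scene2.png

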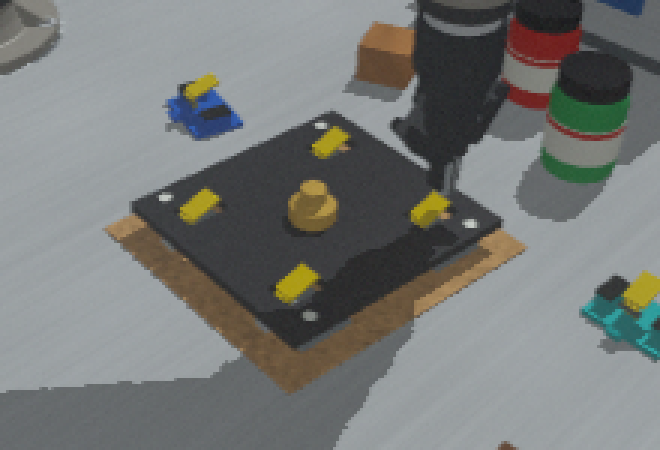

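Request:
play_rows(increments=[[-5.5, 0, 5, 0, -0.005, -0.005, 255], [0, 0, 5, 0, 0, 0, 255], [0, 0, 3, 0, 0, 0, 255]])

```text
clock: 6.8
tcp_pos: [0.6415, 0.103, 0.0485]
orientation: [-3.138, 0.141, -0.008]
contact_force: [-0.0, -0.9, 0.3]
grip_width: 0.0
```

```bash
python3 -c "
from h import *
from bench import r
err(r,68,87,.035)"
```

```text
t 6.8 tcp [0.6415 0.103  0.0485] F [-0.  -0.9  0.3] shift mm [-4.1  1.6 13.5] turn [-0.001 -0.005 -0.001] w 0.0
```

Request:
play_rows(increments=[[-5, 2, 0, 0, -0.004, 0, 255], [0, 0, 2, 0, 0, 0, 255]])

```text
clock: 7.0
tcp_pos: [0.636, 0.1015, 0.0454]
orientation: [-3.138, 0.141, 0.001]
contact_force: [-2.0, -0.4, 8.0]
grip_width: -0.0
```

```bash
python3 -c "
from h import *
from bench import r
err(r,68,87,.035)"
```

```text
t 7.0 tcp [0.636  0.1015 0.0454] F [-2.  -0.4  8. ] shift mm [ 1.4 -0.4 10.4] turn [-0.     0.    -0.001] w -0.0
```

Contact with the tab at 8 N; pressing it down in small steps.

Request:
play_rows(increments=[[0.5, 0, 2, 0, 0, 0, 255], [0, 0, 2, 0, 0, 0, 255], [0, 0, 2, 0, 0, 0, 255]])

```text
clock: 7.3
tcp_pos: [0.6362, 0.1038, 0.0413]
orientation: [-3.136, 0.139, 0.001]
contact_force: [-2.1, -0.1, 6.8]
grip_width: -0.0
```

Request:
play_rows(increments=[[0, 0, 2, 0, 0, 0, 255], [0, 0, 2, 0, 0, 0, 255]])

```text
clock: 7.5
tcp_pos: [0.6362, 0.1049, 0.0388]
orientation: [-3.135, 0.138, 0.001]
contact_force: [-2.7, -0.4, 6.2]
grip_width: 0.0001
```

Request:
play_rows(increments=[[0, 0, 2, 0, 0, 0, 255], [0, 0, 1.5, 0, 0, 0, 255]])

```text
clock: 7.7
tcp_pos: [0.6363, 0.1057, 0.0367]
orientation: [-3.134, 0.138, 0.0]
contact_force: [-3.1, 0.1, 6.9]
grip_width: -0.0
```

Request:
play_rows(increments=[[0, 2, 1.5, 0, 0, 0, 255], [0, 1, 2, 0, 0, 0, 255], [0, 0, 2, 0, 0, 0, 255]])

```text
clock: 8.0
tcp_pos: [0.6365, 0.1061, 0.0348]
orientation: [-3.131, 0.135, -0.002]
contact_force: [-7.9, -4.0, 22.0]
grip_width: 0.0004
```

Request:
play_rows(increments=[[0, 0, 2, 0, 0, 0, 255], [0, 0, 2, 0, 0, 0, 255]])

```text
clock: 8.2
tcp_pos: [0.6365, 0.1061, 0.0348]
orientation: [-3.132, 0.136, -0.002]
contact_force: [-7.3, -1.9, 16.4]
grip_width: 0.0001
```

Request:
play_rows(increments=[[0, 0, 3, 0, 0, 0, 255], [0, 0, 3, 0, 0, 0, 255]])

```text
clock: 8.4
tcp_pos: [0.6366, 0.1061, 0.0346]
orientation: [-3.133, 0.137, -0.002]
contact_force: [-10.5, -1.6, 27.2]
grip_width: 0.0001
```

Request:
play_rows(increments=[[0, 0, -10, 0, 0, 0, 255], [0, 0, -25, 0, 0, 0, 255], [0, 0, -40, 0, 0, 0, 255], [0, 0, -45, 0, 0, 0, 255], [0, 0, -45, 0, 0, 0, 255]])

```text
clock: 8.9
tcp_pos: [0.6325, 0.1041, 0.1993]
orientation: [-3.136, 0.136, 0.016]
contact_force: [0.6, 0.3, 0.0]
grip_width: -0.0002
```

```bash
python3 -c "
from h import *
from bench import r,grab_frame
err(r,68,87,.035)
f=grab_frame('scene');cv2.imwrite('pics/scene3.png',f['color'][130:280,220:440].repeat(3,0).repeat(3,1))
f=grab_frame('wrist');cv2.imwrite('pics/wrist3.png',f['color'])
"
```

```text
t 8.9 tcp [0.6325 0.1041 0.1993] F [0.6 0.3 0. ] shift mm [  6.8   2.3 164.3] turn [-0.003  0.011  0.002] w -0.0002
```

View pics/wrist3.png

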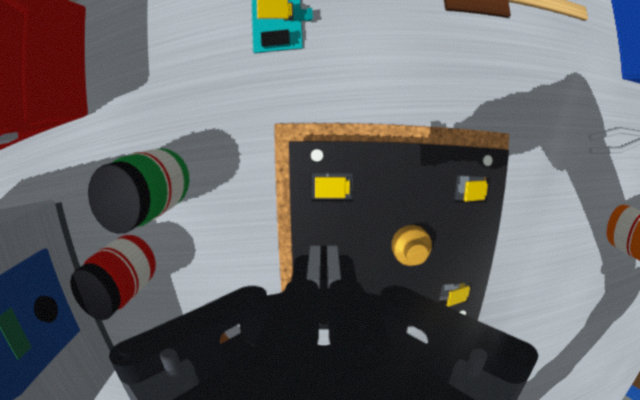

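View pics/scene3.png

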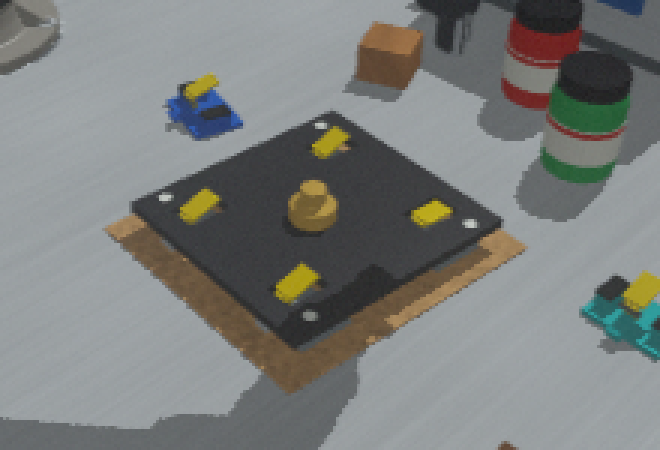

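```bash
python3 -c "
from h import *
from bench import r,grab_frame
f=grab_frame('scene');g=dict(np.load('scene0.npz'))
for px in [(68,y) for y in (66,72,78,84,90)]+[(68,y-160) for y in (66,72,78,84,90)]:
  u,v=pix(f,[*world(*px),.036]);u=int(round(u));v=int(round(v))
  Z=[]
  for q in (g,f):
    zs=[]
    for a in (-1,0,1):
      for b in (-1,0,1):
        o,d=ray(q,u+a,v+b);zs.append((o+d*q['depth'][v+b,u+a])[2]*1000)
    Z.append(round(float(np.median(zs)),1))
  print(px,'before/after z',Z)
for q in (g,f):
  m=(q['color'].astype(int).min(2)>130);s=np.zeros_like(m);
  for p in [(102,96),(102,-96),(-102,-96),(-102,96)]:
    u,v=map(int,pix(q,[*world(*p),.034])); s[:]=0; s[v-5:v+6,u-6:u+7]=1
    c=[onz(q,*c[0],.034).round(4) for c in cents((q['color'].astype(int).min(2)>100)&s,3,60)]
    print(p,c)
"
```

```text
(68, 66) before/after z [37.4, 34.4]
(68, 72) before/after z [40.4, 37.5]
(68, 78) before/after z [41.8, 37.7]
(68, 84) before/after z [42.8, 37.2]
(68, 90) before/after z [43.5, 37.5]
(68, -94) before/after z [36.9, 37.3]
(68, -88) before/after z [39.6, 39.4]
(68, -82) before/after z [40.9, 40.7]
(68, -76) before/after z [42.9, 42.0]
(68, -70) before/after z [44.6, 44.8]
(102, 96) [array([0.6695, 0.1137, 0.034 ])]
(102, -96) [array([ 0.6522, -0.0787,  0.034 ])]
(-102, -96) [array([ 0.4293, -0.0577,  0.034 ]), array([ 0.4479, -0.0597,  0.034 ])]
(-102, 96) [array([0.4461, 0.1366, 0.034 ]), array([0.4662, 0.1308, 0.034 ])]
(102, 96) [array([0.6695, 0.1137, 0.034 ])]
(102, -96) [array([ 0.6525, -0.0796,  0.034 ])]
(-102, -96) [array([ 0.4295, -0.0581,  0.034 ]), array([ 0.4478, -0.0592,  0.034 ])]
(-102, 96) [array([0.4461, 0.1366, 0.034 ]), array([0.4657, 0.1316, 0.034 ])]
```

```bash
python3 -c "
from bench import r
print(r.hand_in())"
```

```text
the job is handed in; nothing more can be done
None
```

The rocking corner is a, and its shim tab is now pressed flat. I handed the job in at about 9 s of the 56 s; no verdict was given.

- **Finding the corner:** I pressed b first. It held at about 9 N without sinking. Corner a then gave from about 4 N and sank 5 mm to its stop. I did not press c and d.
- **Pressing the tab:** It yielded at 6–8 N and stopped at a fingertip height of 34.6 mm. The highest force I saw was 27 N. The fingertip drifted about 4–5 mm in y while pressing and my correction did not bring it back, so it may have touched the plate's edge; the checks below show no harm.
- **Last checks:**
  - **Tab a:** the camera shows it lying level. Its height is even along its length at about 37.5 mm, against up to 43.5 mm before. That reads 2–3 mm above the expected 35 mm, which I put down to camera calibration.
  - **Other tabs and plate:** tab b's heights are unchanged, and tabs c and d look upright in the scene picture. The four corner dots are within 1 mm of where they began.
  - **Bystanders:** the puck, red and green jars and block look undisturbed. The orange jar and jacks I did not look at closely; they are only partly in the last wrist picture. The arm was 0.2 m up and touching nothing.
- **Not checked:** I did not press corner a again to confirm that it now gives under 2 mm.

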